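# Top up the biscuit magazine to its fill mark

### The arm

A 7-joint arm with a two-finger parallel gripper is mounted at the origin on the work surface. World frame = base frame: x ahead of the robot, y to its left, z up, the work surface at z = 0. Lengths are in m, angles in rad, forces in N, time in s.
With the tool pointing down it reaches from about 0.425 to 0.875 m from the base axis. Payload 9.9 kg.
Tool frame: the origin (TCP) lies at the very end of the fingers, on their centre line; the grasp point (between the pads) lies 19 mm behind it; z points along the fingers, y is the line along which they close (so a half turn about z gives the same grasp; the last joint's range is limited). The gripper opens to 85 mm and grips with 20 to 120 N. Pads are 22 mm wide; open, the fingers measure 114 mm over their backs; the gripper's body (76 mm by 85 mm) begins 54 mm behind the grasp point. The pads swing forward as they close: fully open they stand 13 mm farther back than shut.
Start: joints at [-1.299, 0.576, 0.025, 1.437, -0.015, 1.129, -0.057], TCP at [0.235, 0.633, 0.206] pointing down, gripper open.
Joint ranges: [-2.76, 2.76], [-0.34, 2.15], [-1.52, 1.57], [0.19, 2.46], [-1.09, 4.23], [0.17, 1.99], [-2.82, 2.82]. Speed limits (rad/s): [2.22, 2.22, 3.01, 3.01, 3.14, 3.14, 3.14].

### API

Orientations are given as a unit quaternion [w, x, y, z].
In Python, from cell import robot gives the robot as it stands. The module is installed in compiled form; this text tells all that it offers.
- The arm moves only by the tool send_rows, never from a script. Its argument "commands" is a list that holds one entry, the list of rows, each a list of 6 numbers: the shift along the world's x, y, z in units of 40 mm (1.0 is 40 mm), then the turn, a rotation vector about the world's x, y, z in units of 6 degrees (1.0 is 6 degrees). A call has 1 to 10 rows; each row shifts and turns the commanded pose from where the row before left it; what a row does not reach is not made up. A row lasts 1/12 s, in which the tool goes at most 41.7 mm and 7.16 degrees, less where a joint would pass 70% of its speed; a pose out of reach is approached as far as the arm can. A call is refused whole if a number of a shift passes 1 or a number of a turn 1, either way. A call with a gripper value outside its range is refused whole. "gripper" is the opening, from 0 (shut) to 1 (fully open), set as the call begins (left out, the last holds). The fingers move at their own pace and stop on an object; the grip force is fixed at half the most. Time passes only in rows, so rows that do not move let the fingers close. It gives the time, the measured TCP pose, the force, the opening and the grip force at its end, in the units of the state.
- robot.get_obs(): the state, without advancing time (a new reading comes with each control period).
- robot.capture(name): name is "side" or "top" or "wrist"; returns (picture, depth): 480x640x3 uint8, blue, green, red; 480x640 float32, m along the optical axis (not along the pixel's ray), 0 where there is no reading.
- robot.get_calibration(name): a dict with "camera_matrix" (3x3 intrinsics, pixels), "view" (4x4, takes a point from world to camera coordinates); the wrist camera has in their place "hand_eye" (4x4, takes a point from camera to tool coordinates, whose origin is the TCP and whose axes are the flange's). Camera axes: x right, y down, z forward; pixel columns grow to the right and rows downward; lengths in m; the calibration is good to about 2 mm. The wrist camera is an equidistant fisheye: a pixel r from the principal point sees the ray r / f radians off the axis. A picture is of the moment at which its call begins: read the wrist's pose just before it. get_calibration takes no time and is no camera call.
- robot.hand_in(): hands the job in; it is judged then, once.
Trained networks look in the newest picture that a camera, given by its name, has taken for a name from the list of things; names that differ only in an ending like _2 or _b are one class to them, and where a whole thing is asked for, a point or a joint stands for the part that bears it (a point fixed in the world has none). Each returns a list of dicts, best first, with "score" (0 to 1); they miss things now and then, are a little off and sometimes report something else, mostly with a low value. They report only what shows in the picture. A call takes as long as a camera call. They do not tell look-alikes from the thing itself.
- robot.look_for(name, camera): "point" ([x, y, z] in m, in world coordinates, good to about 4 mm: the middle of the surface that is visible of it).
- robot.silhouettes(name, camera): "pixels" (480x640 bool, what is visible of it).
The state is a dict: "clock": time; "joint_positions": joint angles; "joint_velocities": joint speeds; "joint_efforts": joint torques, N m; "eef_pos": TCP position; "eef_rot": TCP orientation; "wrist_force": force on the tool from outside, world axes, zero at the start; "wrist_torque": the same for the moment, N m; "finger_gap": opening from 0.0 (shut) to 1.0 (fully open); "grasp_force": force on a finger pad.
Only numpy, scipy, OpenCV 4.12 (cv2) and the standard library are available. Lean on these libraries where they do the work, as an engineer would, in place of code of your own. Each camera call takes 0.05 s, during which the arm holds its last target. There are 200 camera calls.

### The job

The shortbread magazine is shut and only part full: pull up the spring plunger on its keeper, swing the keeper off the tube to the other hole and let the plunger snap in there. Then stack shortbread rounds from the counter flat in the tube until the top of the stack comes level with or just above the top edge of the black fill-mark band, with no more rounds than that takes; leave the spare rounds lying on the counter. Do not shift the fill mark, and leave the other kitchen things where they stand.

Things in the scene. Friction and masses are not known exactly. Their poses are not given: they have to be found in the camera images.
- magazine: Fixed biscuit magazine; origin on the tube's axis at counter level. Grey base plate 12 mm thick, own x -50 to +125 mm, y +-50 mm. Tube: see tube_floor. The keeper's pivot post (36 mm diameter) stands at own x +95 mm, y 0. Round it a steel index plate, an arc 92 to 104 mm above the counter, 36 to 64 mm from the pivot, from 22 degrees beyond own +x to 22 degrees beyond own +y.
- tube_floor (a point): Centre of the tube's floor, 12 mm above the counter. The tube is two facing curved walls at own +x and -x (axes as the magazine), 3 mm thick, bore 67 mm, from the floor up to 92 mm above the counter, then a flared lip up to 100 mm (outer radius 42 mm). Open slots 45 mm wide face own +y and -y over the full height: fingers closing along own y can go down in them beside a round.
- keeper (a joint): Angle (rad) of the keeper, a flat dark bar 112 to 120 mm above the counter on the vertical pivot. 0 = shut: its round end (60 mm diameter, 95 mm from the pivot) covers the tube. Grows counter-clockwise from above; 1.571 = open, plunger over the open hole, round end towards the magazine's own -y from the pivot; stop at 1.64. Locked while the plunger is in a hole (0.03 rad play), else turns easily.
- pivot (a point): Keeper's pivot axis, at the bar's top face, 120 mm above the counter. Its x and y axes turn with the keeper: own +x points from the pivot to the plunger.
- open_hole (a point): Top of the hole of the index plate in which the plunger must end, 104 mm above the counter, 50 mm from the pivot towards the magazine's own +y.
- plunger (a joint): Lift of the spring plunger in m: 0 = pin fully down in a hole, about 0.009 = its tip rests on the index plate between the holes, 0.018 = stop. The pin enters the plate by 9 mm, so lift it 11 to 16 mm to turn the keeper. The spring pulls it down with 4 N at 0 and about 8 N fully up.
- plunger_knob (a point): Grip point of the plunger's upright round black knob, on its axis, 145 mm above the counter when down. The knob is 30 mm in diameter from 14 mm below to 11 mm above this point. It sits on the keeper's tail, 50 mm from the pivot, opposite the end that covers the tube, and moves on that circle; it does not spin on the keeper, so the gripper should turn with the keeper.
- fill_mark (a point): The fill mark: point on the tube's axis at the height of the top edge of the black band (8 mm tall, 4 mm thick) that clips round the outside of the tube wall on the magazine's own -x side. It is 50 to 80 mm above the tube floor, different each time; it would slide if pushed.
- disc0: Shortbread round, 62 mm in diameter and 22 mm thick, about 70 g, pale brown. Origin: its centre, 11 mm above its underside. It lies flat on the tube floor in the magazine at the start.
- disc1: Shortbread round, 62 mm in diameter and 22 mm thick, about 70 g, pale brown. Origin: its centre, 11 mm above its underside. It lies flat on the counter at the start, among the other things.
- disc2: Shortbread round, 62 mm in diameter and 22 mm thick, about 70 g, pale brown. Origin: its centre, 11 mm above its underside. It lies flat on the counter at the start, among the other things.
- disc3: Shortbread round, 62 mm in diameter and 22 mm thick, about 70 g, pale brown. Origin: its centre, 11 mm above its underside. It lies flat on the counter at the start, among the other things.
- disc4: Shortbread round, 62 mm in diameter and 22 mm thick, about 70 g, pale brown. Origin: its centre, 11 mm above its underside. It lies flat on the counter at the start, among the other things.
- jar: Bystander: amber jar with black lid, 58 mm in diameter, 62 mm tall; origin under its centre.
- bowl: Bystander: small steel bowl, 80 mm across the rim, 38 mm tall; origin under its centre.
- tart_ring: Bystander: open steel tart ring, 76 mm outside diameter, 30 mm tall; origin under its centre.
- cup: Bystander: white cup, 66 mm across, 62 mm tall; origin under its centre.
- timer: Bystander: white round kitchen timer, 66 mm in diameter, 44 mm tall with its grip bar; origin under its centre.
- tub: Bystander: square white tub with grey lid, 60 x 60 mm, 48 mm tall; origin under its centre.
- spatula: Bystander: spatula, 240 mm long, lying on the counter behind the magazine along its own x; origin at its middle.
- squeeze: Bystander: white squeeze bottle, 54 mm in diameter, 160 mm tall; origin under its centre.
Mind the look-alikes: they are no part of the job. Leave any turquoise look-alike of the disc3 alone. Leave any red look-alike of the disc0 alone.

How it is judged:
By the outcome, as a careful person would: the job done as asked, in the order asked, and still so for the second after the job is handed in, with the robot touching nothing.
It also fails if it takes over 72 s, if anything falls off the work surface, if the arm or the gripper's body presses on something with over 40 N, if the wrist force passes 120 N, or if a joint passes its speed limit or range.

## Working session

There is one attempt and no reset: what is moved stays moved. The work goes in short steps, Python scripts to look and compute and a tool call to move; the robot and the scene stay as the last step left them, time stands still between calls to the robot, and variables do not carry over. Pictures are saved under pics/ and viewed, at most 10 in all, crops included, and the job is handed in when it is done.

Besides the shell and the picture viewer there is one more tool, called after "Emit:" as a command line: name --argument value ..., lists and objects as JSON in quotes. send_rows: Moves the arm, as the interface text tells. Its arguments: {"type":"object","properties":{"commands":{"type":"array","items":{"type":"array","items":{"type":"array","items":{"type":"number"}}}},"gripper":{"type":"number"}},"required":["commands"]}

```bash
mkdir -p pics
cat > h.py <<'E'
import numpy as np, cv2
from cell import robot
def cloud(cam,depth):
    c=robot.get_calibration(cam);K=np.array(c["camera_matrix"]);V=np.linalg.inv(np.array(c["view"]))
    v,u=np.mgrid[:480,:640]
    p=np.stack([(u-K[0,2])/K[0,0]*depth,(v-K[1,2])/K[1,1]*depth,depth],-1)
    return p@V[:3,:3].T+V[:3,3]
def proj(cam,P):
    c=robot.get_calibration(cam);K=np.array(c["camera_matrix"]);V=np.array(c["view"])
    q=V[:3,:3]@np.array(P)+V[:3,3];q=K@q;return q[:2]/q[2]
E
python3 - <<'E'
from h import *
o=robot.get_obs();print({k:np.round(v,3) for k,v in o.items()})
for c in("top","side"):
    im,d=robot.capture(c);cv2.imwrite(f"pics/{c}0.png",im);np.save(f"{c}0.npy",d)
    for n in("disc1","magazine","keeper","plunger_knob","fill_mark","tub","jar","bowl","tart_ring","cup","timer","squeeze","spatula"):
        try: print(c,n,[(np.round(r["point"],3).tolist(),round(r["score"],2),proj(c,r["point"]).round().tolist()) for r in robot.look_for(n,c)])
        except Exception as e: print(c,n,e)
E
```

```text
{'clock': np.float64(0.0), 'joint_positions': array([-1.299,  0.577,  0.025,  1.438, -0.015,  1.129, -0.056]), 'joint_velocities': array([-0.001, -0.   ,  0.002,  0.001,  0.001,  0.001,  0.001]), 'joint_efforts': array([-0.0000e+00, -7.6575e+01,  2.2500e+00, -2.8598e+01,  1.5000e-02,
        1.3000e-02,  0.0000e+00]), 'eef_pos': array([0.235, 0.632, 0.205]), 'eef_rot': array([-0.   ,  0.177,  0.984, -0.001]), 'wrist_force': array([-0.393, -0.349, -0.14 ]), 'wrist_torque': array([-0.044, -0.   ,  0.058]), 'grasp_force': np.float64(0.0), 'finger_gap': np.float64(1.001)}
top disc1 [([0.45, -0.403, 0.025], 0.85, [500.0, 312.0]), ([0.423, -0.051, 0.022], 0.74, [344.0, 332.0]), ([0.545, -0.079, 0.033], 0.69, [353.0, 276.0]), ([0.533, -0.264, 0.024], 0.67, [435.0, 279.0]), ([0.531, 0.262, 0.022], 0.65, [203.0, 291.0]), ([0.651, 0.256, 0.023], 0.63, [206.0, 239.0]), ([0.549, 0.152, 0.019], 0.62, [252.0, 281.0])]
top magazine [([0.576, -0.03, 0.1], 0.8, [332.0, 259.0]), ([0.432, -0.279, 0.031], 0.36, [446.0, 323.0])]
top keeper [([0.613, 0.053, 0.156], 0.63, [291.0, 238.0]), ([0.586, -0.044, 
[... 1374 characters left out ...]
)]
side plunger_knob [([0.613, 0.045, 0.157], 0.68, [323.0, 226.0])]
side fill_mark []
side tub [([0.566, 0.37, 0.048], 0.92, [260.0, 193.0])]
side jar [([0.462, 0.369, 0.052], 0.73, [228.0, 202.0]), ([0.573, -0.381, 0.021], 0.47, [400.0, 407.0])]
side bowl [([0.646, -0.254, 0.018], 0.79, [396.0, 346.0])]
side tart_ring [([0.576, -0.381, 0.016], 0.82, [401.0, 408.0]), ([0.573, -0.071, 0.03], 0.62, [330.0, 298.0])]
side cup [([0.427, 0.273, 0.041], 0.7, [227.0, 228.0])]
side timer [([0.431, -0.296, 0.028], 0.62, [319.0, 400.0]), ([0.461, 0.372, 0.048], 0.19, [227.0, 203.0])]
side squeeze [([0.699, 0.354, 0.079], 0.81, [302.0, 175.0])]
side spatula [([0.75, 0.025, 0.005], 0.8, [371.0, 256.0])]
```

Run:
```python
import cv2
a=cv2.imread("pics/top0.png")[180:360,110:530];cv2.imwrite("pics/top0c.png",cv2.resize(a,(800,343),interpolation=cv2.INTER_CUBIC))
b=cv2.imread("pics/side0.png")[210:330,270:400];cv2.imwrite("pics/side0c.png",cv2.resize(b,None,fx=5,fy=5,interpolation=cv2.INTER_CUBIC))
```

```text
(no output)
```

View pics/top0c.png

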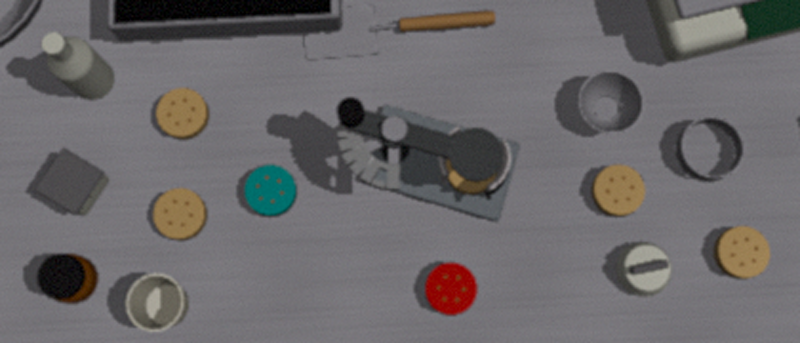

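View pics/side0c.png

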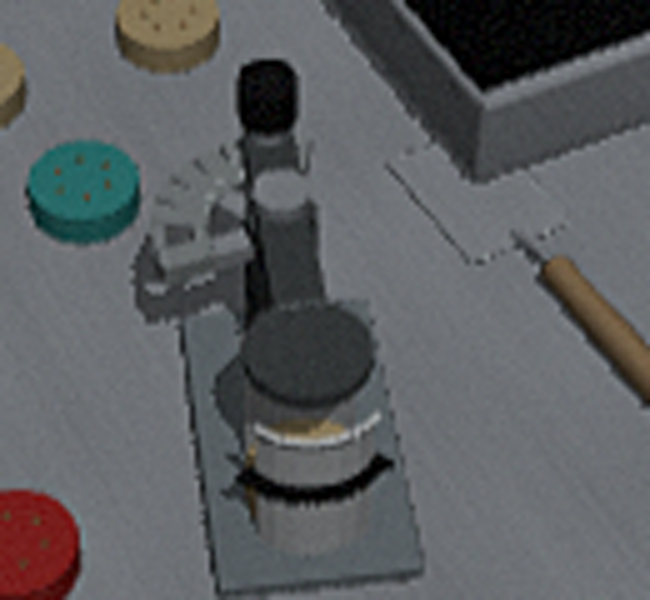

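The top crop shows four pale rounds, at crop pixels (181,112), (179,213), (618,190) and (743,251). The turquoise (270,190) and red (450,288) look-alikes are to be left alone. The magazine's tube is at (478,158), its post at (394,128) and its knob at (350,110). The side crop shows the black band on the tube at about (315,480).

```bash
cat > m.py <<'E'
from h import *
im=cv2.imread("pics/top0.png");P=cloud("top",np.load("top0.npy"))
def near(x,y,r,z0,z1):
    m=(np.hypot(P[...,0]-x,P[...,1]-y)<r)&(P[...,2]>z0)&(P[...,2]<z1);return m
def circ(m):
    q=P[m][:,:2].astype(np.float32);c,r=cv2.minEnclosingCircle(q);return np.round([*c,r,*q.mean(0),np.median(P[m][:,2]),len(q)],4).tolist()
print("counter z",np.median(P[near(.5,.05,.03,-.05,.05)][:,2]))
for x,y in((.651,.256),(.531,.262),(.533,-.264),(.45,-.403),(.549,.152),(.423,-.051)):print("disc",circ(near(x,y,.045,.017,.03)))
print("knob",circ(near(.611,.047,.03,.15,.162)))
k=near(.6,0,.12,.112,.128);print("keeper z",np.median(P[k][:,2]),k.sum())
q=P[k][:,:2];c,e,_=cv2.PCACompute2(q.astype(np.float32),None);print("axis",c,e[0],np.degrees(np.arctan2(e[0,1],e[0,0])))
print("post?",circ(near(.6,.02,.05,.125,.15)))
t=(q-c)@e[0];w=(q-c)@e[1]
for a in np.arange(-.09,.09,.01):
    s=(t>a)&(t<a+.01)
    if s.any():print(round(a,3),(c[0]+e[0]*(a+.005)).round(3),s.sum(),w[s].min().round(3),w[s].max().round(3))
print("t range",t.min(),t.max())
# base plate
b=near(.58,0,.2,.008,.016)&(near(.58,0,.15,-1,1));g=b.astype(np.uint8);n,l,st,_=cv2.connectedComponentsWithStats(g)
i=1+st[1:,4].argmax();r=cv2.minAreaRect(P[l==i][:,:2].astype(np.float32));print("plate",r)
# band in side
im2=cv2.imread("pics/side0.png");S=cloud("side",np.load("side0.npy"))
for u in range(322,346,3):
    print(u,[(v,int(im2[v,u].mean()),*(S[v,u]*1000).round().astype(int).tolist()) for v in range(300,315)])
E
python3 m.py
```

```text
counter z -0.00029071997374818803
disc [0.6531, 0.2587, 0.031, 0.6529, 0.2584, 0.0214, 512.0]
disc [0.5296, 0.2619, 0.0312, 0.5288, 0.2622, 0.0214, 549.0]
disc [0.5317, -0.2642, 0.0316, 0.5314, -0.2647, 0.0217, 555.0]
disc [0.4508, -0.4044, 0.0314, 0.4505, -0.4041, 0.0219, 584.0]
disc [0.5525, 0.153, 0.0312, 0.552, 0.1531, 0.0214, 544.0]
disc [0.425, -0.0569, 0.0309, 0.4249, -0.0566, 0.0218, 590.0]
knob [0.6136, 0.0489, 0.0155, 0.6131, 0.0482, 0.1554, 159.0]
keeper z 0.11968973264457095 1176
axis [[ 0.5782688  -0.05003111]] [0.322751   0.94648385] 71.17062
post? [0.6016, 0.0163, 0.0465, 0.5976, 0.0077, 0.1279, 150.0]
-0.07 [ 0.557 -0.112] 46 -0.021 0.02
-0.06 [ 0.561 -0.102] 115 -0.027 0.026
-0.05 [ 0.564 -0.093] 130 -0.03 0.029
-0.04 [ 0.567 -0.083] 128 -0.029 0.031
-0.03 [ 0.57  -0.074] 116 -0.028 0.028
-0.02 [ 0.573 -0.064] 72 -0.02 0.02
-0.01 [ 0.577 -0.055] 58 -0.012 0.014
-0.0 [ 0.58  -0.045] 57 -0.012 0.013
0.01 [ 0.583 -0.036] 58 -0.012 0.014
0.02 [ 0.586 -0.026] 58 -0.012 0.014
0.03 [ 0.59  -0.017] 58 -0.012 0.013
0.04 [ 0.593 -0.007] 51 -0.013 0.016
0.05 [0.596 0.002] 45 -0
[... 2779 characters left out ...]
 571, -125, 72), (304, 100, 572, -125, 68), (305, 49, 572, -124, 63), (306, 2, 569, -130, 68), (307, 3, 569, -130, 64), (308, 21, 569, -131, 62), (309, 60, 572, -124, 48), (310, 106, 573, -124, 43), (311, 103, 572, -124, 41), (312, 102, 573, -124, 37), (313, 104, 573, -124, 32), (314, 101, 573, -123, 27)]
343 [(300, 93, 582, -121, 72), (301, 99, 582, -121, 69), (302, 90, 581, -122, 67), (303, 44, 581, -123, 64), (304, 3, 579, -126, 66), (305, 0, 577, -130, 67), (306, 13, 577, -129, 62), (307, 62, 577, -130, 59), (308, 100, 581, -122, 44), (309, 94, 582, -122, 40), (310, 94, 582, -123, 37), (311, 90, 583, -121, 31), (312, 97, 582, -123, 29), (313, 94, 582, -122, 24), (314, 90, 583, -121, 18)]
```

The band's top edge is at about z = 66 mm, which is 54 mm above the floor. Three rounds (66 mm) reach it, so I need to add two. I put the tube axis at (0.566,-0.088) with own x at 70.9°, the pivot at (0.597,0.002) and the knob at (0.613,0.049). First move is to the knob.

Emit:
send_rows --commands '[[[0.525, -0.81, 0, 0, 0, -0.82], [0.525, -0.81, 0, 0, 0, -0.82], [0.525, -0.81, 0, 0, 0, -0.82], [0.525, -0.81, 0, 0, 0, -0.82], [0.525, -0.81, 0, 0, 0, -0.82], [0.525, -0.81, 0, 0, 0, -0.82], [0.525, -0.81, 0, 0, 0, -0.82], [0.525, -0.81, 0, 0, 0, -0.82], [0.525, -0.81, 0, 0, 0, -0.82], [0.525, -0.81, 0, 0, 0, -0.82]]]' --gripper 1

```text
clock: 2.23
eef_pos: [0.4459, 0.3071, 0.2065]
eef_rot: [0.0, 0.572, 0.82, 0.0]
wrist_force: [1.3, -0.1, -0.2]
finger_gap: 0.999
grasp_force: 0.0
```

Emit:
send_rows --commands '[[[0.525, -0.81, 0, 0, 0, -0.82], [0.525, -0.81, 0, 0, 0, -0.82], [0.525, -0.81, 0, 0, 0, -0.82], [0.525, -0.81, 0, 0, 0, -0.82], [0.525, -0.81, 0, 0, 0, -0.82], [0.525, -0.81, 0, 0, 0, -0.82], [0.525, -0.81, 0, 0, 0, -0.82], [0.525, -0.81, 0, 0, 0, -0.82], [0, 0, 0, 0, 0, 0], [0, 0, 0, 0, 0, 0]]]'

```text
clock: 3.07
eef_pos: [0.6139, 0.0466, 0.206]
eef_rot: [0.001, 0.815, 0.579, -0.0]
wrist_force: [-1.0, 0.3, -0.5]
finger_gap: 0.999
grasp_force: 0.0
```

Emit:
send_rows --commands '[[[0, 0.05, -0.66, 0, 0, 0], [0, 0, -0.66, 0, 0, 0], [0, 0, -0.66, 0, 0, 0], [0, 0, 0, 0, 0, 0]]]'

```text
clock: 3.4
eef_pos: [0.6097, 0.0536, 0.1225]
eef_rot: [-0.002, 0.813, 0.582, -0.003]
wrist_force: [-1.2, 0.2, -0.7]
finger_gap: 1.003
grasp_force: 0.0
```

Emit:
send_rows --commands '[[[0, 0, 0, 0, 0, 0], [0, 0, 0, 0, 0, 0], [0, 0, 0, 0, 0, 0], [0, 0, 0, 0, 0, 0], [0, 0, 0, 0, 0, 0], [0, 0, 0, 0, 0, 0], [0, 0, 0, 0, 0, 0]]]' --gripper 0

```text
clock: 3.98
eef_pos: [0.6144, 0.0516, 0.1288]
eef_rot: [0.001, 0.814, 0.581, 0.002]
wrist_force: [-0.2, 0.5, 7.8]
finger_gap: 0.289
grasp_force: 58.5
```

Emit:
send_rows --commands '[[[0, 0, 0.18, 0, 0, 0], [0, 0, 0.18, 0, 0, 0], [0, 0, 0, 0, 0, 0], [0, 0, 0, 0, 0, 0]]]'

```text
clock: 4.32
eef_pos: [0.6134, 0.0518, 0.1417]
eef_rot: [0.0, 0.814, 0.581, 0.0]
wrist_force: [4.7, 0.2, -7.3]
finger_gap: 0.283
grasp_force: 59.3
```

Run:
```python
from h import *
im,d=robot.capture("side");cv2.imwrite("pics/s1.png",cv2.resize(im[170:320,260:410],None,fx=4,fy=4,interpolation=cv2.INTER_CUBIC))
o=robot.get_obs();print(o["eef_pos"],o["wrist_force"],o["finger_gap"])
```

```text
[0.6133286  0.05179793 0.14134544] [ 3.82124562  1.14472772 -8.18700383] 0.2833966614021328
```

View pics/s1.png

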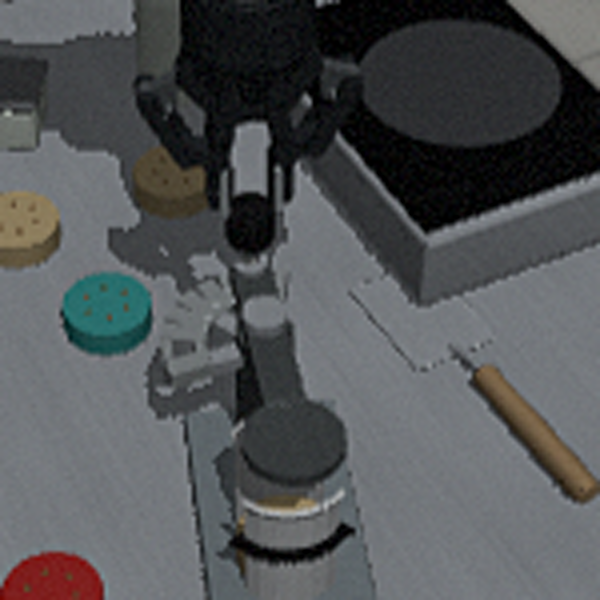

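The knob is gripped at crop pixel (250,220) and lifted, and the force of about −8 N matches the spring. Next I swing the keeper, turning the gripper with it.

Emit:
send_rows --commands '[[[-0.133, 0.036, 0, 0, 0, 1], [-0.136, 0.022, 0, 0, 0, 1], [-0.138, 0.007, 0, 0, 0, 1], [-0.138, -0.007, 0, 0, 0, 1], [-0.136, -0.022, 0, 0, 0, 1], [-0.133, -0.036, 0, 0, 0, 1], [-0.129, -0.05, 0, 0, 0, 1], [-0.123, -0.063, 0, 0, 0, 1]]]'

```text
clock: 5.03
eef_pos: [0.5711, 0.0465, 0.1413]
eef_rot: [0.001, 0.505, 0.863, 0.0]
wrist_force: [7.4, -0.6, -7.8]
finger_gap: 0.284
grasp_force: 59.3
```

Emit:
send_rows --commands '[[[-0.116, -0.075, 0, 0, 0, 1], [-0.107, -0.087, 0, 0, 0, 1], [-0.097, -0.097, 0, 0, 0, 1], [-0.087, -0.107, 0, 0, 0, 1], [-0.075, -0.116, 0, 0, 0, 1], [-0.063, -0.123, 0, 0, 0, 1], [-0.05, -0.129, 0, 0, 0, 1], [0, 0, 0, 0, 0, 0], [0, 0, 0, 0, 0, 0]]]'

```text
clock: 5.78
eef_pos: [0.5485, 0.0173, 0.1417]
eef_rot: [0.002, 0.164, 0.986, 0.0]
wrist_force: [9.3, 1.2, -6.7]
finger_gap: 0.287
grasp_force: 59.3
```

Run:
```python
from h import *
im,d=robot.capture("side");cv2.imwrite("pics/s2.png",cv2.resize(im[170:320,260:410],None,fx=4,fy=4,interpolation=cv2.INTER_CUBIC))
im,d=robot.capture("top");cv2.imwrite("pics/t2.png",im);P=cloud("top",d)
k=(P[...,2]>.112)&(P[...,2]<.124)&(np.hypot(P[...,0]-.64,P[...,1]+.02)<.1)&(P[...,0]>.61)
q=P[k][:,:2].astype(np.float32);c,e,_=cv2.PCACompute2(q,None);print(len(q),c,np.degrees(np.arctan2(e[0,1],e[0,0])))
far=q[np.hypot(q[:,0]-.597,q[:,1]-.0018)>.07];print(cv2.minEnclosingCircle(far))
o=robot.get_obs();print(o["eef_pos"],o["eef_rot"],o["wrist_force"],o["finger_gap"])
```

```text
Traceback (most recent call last):
cv2.error: OpenCV(4.12.0) /io/opencv/modules/core/src/matmul.dispatch.cpp:788: error: (-215:Assertion failed) nsamples > 0 in function 'calcCovarMatrix'
```

Emit:
send_rows --commands '[[[0, 0, -0.12, 0, 0, 0], [0, 0, -0.12, 0, 0, 0], [0, 0, -0.1, 0, 0, 0], [0, 0, 0, 0, 0, 0]]]'

```text
clock: 6.22
eef_pos: [0.5489, 0.018, 0.1289]
eef_rot: [0.002, 0.165, 0.986, 0.001]
wrist_force: [6.8, 2.0, 1.3]
finger_gap: 0.283
grasp_force: 62.9
```

View pics/s2.png

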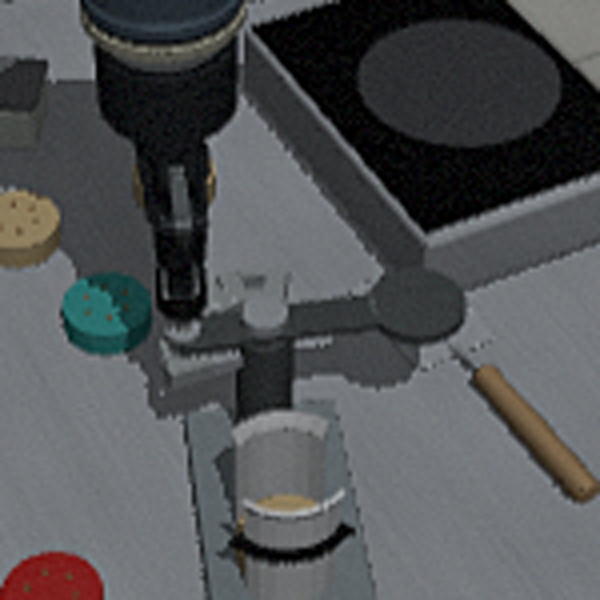

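The side view shows the keeper open with its round end at (418,305), the tube uncovered and a round inside it at (285,505). The pin settled at z = 0.129 with about 0 N, so it is in the hole. I release, lift, and go to the pale round at (0.532,-0.264).

Emit:
send_rows --commands '[[[0, 0, 0, 0, 0, 0], [0, 0, 0, 0, 0, 0], [0, 0, 0, 0, 0, 0], [0, 0, 0, 0, 0, 0], [0, 0, 0, 0, 0, 0], [0, 0, 0.5, 0, 0, 0], [0, 0, 0.8, 0, 0, 0], [0, 0, 0.9, 0, 0, 0]]]' --gripper 1

```text
clock: 6.88
eef_pos: [0.5452, 0.0175, 0.2155]
eef_rot: [-0.002, 0.165, 0.986, -0.001]
wrist_force: [1.9, 0.5, 0.4]
finger_gap: 1.002
grasp_force: 0.0
```

Emit:
send_rows --commands '[[[-0.05, -0.88, 0, 0, 0, 0], [-0.05, -0.88, 0, 0, 0, 0], [-0.05, -0.88, 0, 0, 0, 0], [-0.05, -0.88, 0, 0, 0, 0], [-0.05, -0.88, 0, 0, 0, 0], [-0.05, -0.88, 0, 0, 0, 0], [-0.05, -0.88, 0, 0, 0, 0], [-0.05, -0.88, 0, 0, 0, 0], [0, 0, 0, 0, 0, 0], [0, 0, 0, 0, 0, 0]]]'

```text
clock: 7.72
eef_pos: [0.5295, -0.2665, 0.2154]
eef_rot: [-0.0, 0.167, 0.986, -0.0]
wrist_force: [-0.1, 0.7, 0.6]
finger_gap: 0.997
grasp_force: 0.0
```

Run:
```python
from h import *
im,d=robot.capture("top");cv2.imwrite("pics/t3.png",cv2.resize(im[180:360,110:530],(800,343),interpolation=cv2.INTER_CUBIC));P=cloud("top",d)
def reg(x,y,r,a,b):
    k=(P[...,2]>a)&(P[...,2]<b)&(np.hypot(P[...,0]-x,P[...,1]-y)<r);q=P[k];return q
q=reg(.55,.018,.03,.14,.18);print("knob",cv2.minEnclosingCircle(q[:,:2].astype(np.float32)) if len(q) else 0,np.median(q[:,2]) if len(q) else 0)
q=reg(.687,-.029,.04,.112,.126);print("end",len(q),cv2.minEnclosingCircle(q[:,:2].astype(np.float32)) if len(q) else 0)
q=reg(.566,-.088,.055,.094,.106);print("lip",len(q),cv2.minEnclosingCircle(q[:,:2].astype(np.float32)) if len(q) else 0,q.mean(0))
q=reg(.566,-.088,.028,.0,.06);print("disc0",len(q),q.mean(0),np.median(q[:,2]))
im,d=robot.capture("wrist");cv2.imwrite("pics/w3.png",im)
print([(np.round(r["point"],4).tolist(),round(r["score"],2)) for r in robot.look_for("disc1","wrist")])
o=robot.get_obs();print(o["eef_pos"],o["eef_rot"],o["wrist_force"],o["clock"])
```

```text
knob ((0.5495314002037048, 0.016814064234495163), 0.015000964514911175) 0.15566762011831659
end 643 ((0.6823723912239075, -0.026228681206703186), 0.03486163169145584)
lip 151 ((0.5657488703727722, -0.08827657997608185), 0.04042598605155945) [ 0.56637648 -0.0890532   0.09804262]
disc0 464 [ 0.56602166 -0.08833538  0.03336834] 0.03341355070077856
[([0.4525, -0.3973, 0.0187], 0.97), ([0.5325, -0.2653, 0.0215], 0.87), ([0.5698, -0.0743, 0.033], 0.77), ([0.4293, -0.0655, 0.0262], 0.76), ([0.5431, 0.1329, 0.0237], 0.71)]
[ 0.5308969  -0.26247034  0.21562331] [-2.09049078e-04  1.63823732e-01  9.86489498e-01  4.59951956e-04] [-0.05146126  0.12066953 -1.09231346] 7.8667
```

The knob is down and over the open hole, and the tube centre is confirmed at (0.566,-0.088). The red and turquoise rounds are elsewhere. I descend on the pale round.

Emit:
send_rows --commands '[[[0.02, 0, -1, 0, 0, 0], [0, 0, -1, 0, 0, 0], [0, 0, -1, 0, 0, 0], [0, 0, -1, 0, 0, 0], [0, 0, -0.8, 0, 0, 0], [0, 0, -0.4, 0, 0, 0], [0, 0, -0.05, 0, 0, 0], [0, 0, 0, 0, 0, 0]]]'

```text
clock: 8.53
eef_pos: [0.5315, -0.2624, 0.0052]
eef_rot: [-0.001, 0.164, 0.987, 0.0]
wrist_force: [0.0, -0.7, 1.0]
finger_gap: 0.998
grasp_force: 0.0
```

Emit:
send_rows --commands '[[[0, 0, 0, 0, 0, 0], [0, 0, 0, 0, 0, 0], [0, 0, 0, 0, 0, 0], [0, 0, 0, 0, 0, 0], [0, 0, 0, 0, 0, 0], [0, 0, 0, 0, 0, 0]]]' --gripper 0

```text
clock: 9.03
eef_pos: [0.5317, -0.264, 0.0063]
eef_rot: [0.0, 0.165, 0.986, -0.0]
wrist_force: [-0.7, 0.2, 1.0]
finger_gap: 0.141
grasp_force: 0.0
```

Run:
```python
from h import *
o=robot.get_obs();print(o["eef_pos"],o["wrist_force"],o["finger_gap"],o["grasp_force"])
im,d=robot.capture("side");a=im[270:450,270:470]
im2,d=robot.capture("wrist");
cv2.imwrite("pics/s4.png",np.hstack([cv2.resize(a,(420,378),interpolation=cv2.INTER_CUBIC),cv2.resize(im2,(380,285)).repeat(1,0)[np.minimum(np.arange(378),284)]]))
print([(np.round(r["point"],4).tolist(),round(r["score"],2)) for r in robot.look_for("disc1","side")])
```

```text
[ 0.53169533 -0.26404733  0.00629886] [-0.70248487  0.20547742  1.01830674] 0.14129948310015458 0.0
[([0.4265, -0.0645, 0.0145], 0.94), ([0.4464, -0.4105, 0.0214], 0.79), ([0.5494, 0.1434, 0.0221], 0.75), ([0.5274, 0.2563, 0.0158], 0.62), ([0.5733, -0.0692, 0.0333], 0.56), ([0.4588, 0.3712, 0.0508], 0.46)]
```

View pics/s4.png

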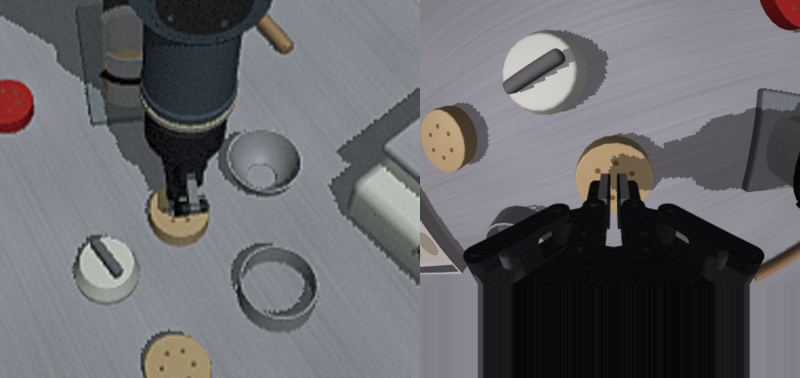

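The fingers closed over the round instead of around it: the tips are at wrist-crop (615,190), on top of the round at (613,170). I check the tip offset in tool coordinates with the wrist depth.

```bash
cat >> h.py <<'E'
def wcloud(depth):
    from scipy.spatial.transform import Rotation as R
    c=robot.get_calibration("wrist");K=np.array(c["camera_matrix"]);H=np.array(c["hand_eye"]);o=robot.get_obs()
    v,u=np.mgrid[:480,:640];x=(u-K[0,2])/K[0,0];y=(v-K[1,2])/K[1,1];r=np.hypot(x,y)+1e-9;s=np.tan(np.minimum(r,1.5))/r
    p=np.stack([x*s*depth,y*s*depth,depth],-1);T=p@H[:3,:3].T+H[:3,3]
    w,a,b,g=o["eef_rot"];return T,T@R.from_quat([a,b,g,w]).as_matrix().T+o["eef_pos"]
E
python3 - <<'E'
from h import *
o=robot.get_obs();im,d=robot.capture("wrist");T,W=wcloud(d)
print(robot.get_calibration("wrist"))
g=im.astype(int)
for u in(312,320,328,336):print(u,[(v,*im[v,u].tolist(),*(T[v,u]*1000).round().astype(int).tolist()) for v in range(230,380,10)])
m=robot.silhouettes("disc1","wrist")
for s in m[:4]:
    q=W[s["pixels"]&(d>0)];print(round(s["score"],2),len(q),np.median(q,0).round(4),np.percentile(q,[5,95],axis=0).round(3).tolist())
E
```

```text
{'camera_matrix': array([[371.64829954,   0.        , 325.88945614],
       [  0.        , 371.64829954, 241.680091  ],
       [  0.        ,   0.        ,   1.        ]]), 'hand_eye': array([[-4.63689598e-05, -9.55384158e-01, -2.95366058e-01,
         7.58282137e-02],
       [ 9.99999760e-01,  1.59844334e-04, -6.74016826e-04,
         1.23478447e-04],
       [ 6.91157588e-04, -2.95366019e-01,  9.55383921e-01,
        -1.67787654e-01],
       [ 0.00000000e+00,  0.00000000e+00,  0.00000000e+00,
         1.00000000e+00]])}
312 [(230, 76, 82, 90, 29, -7, 3), (240, 46, 60, 72, 29, -6, -13), (250, 117, 154, 182, 25, -6, -17), (260, 117, 153, 181, 21, -6, -17), (270, 118, 154, 183, 16, -6, -16), (280, 117, 153, 181, 11, -6, -15), (290, 115, 151, 179, 6, -6, -15), (300, 58, 55, 56, 11, -5, -36), (310, 55, 53, 52, 12, -5, -46), (320, 56, 55, 57, 11, -5, -52), (330, 57, 54, 55, 11, -5, -60), (340, 12, 11, 8, 13, -4, -68), (350, 17, 12, 16, 12, -4, -73), (360, 12, 10, 9, 12, -4, -79), (370, 20, 17, 18, 12, -4, -84)]
320 [(230, 53, 64, 74, 29, -3, 2), (240, 44, 59, 71, 29, -3, -14), (250, 115, 
[... 824 characters left out ...]
, 19, 17, 18, 0, 1, -62), (370, 24, 24, 25, -4, 1, -62)]
336 [(230, 45, 57, 65, 29, 5, 2), (240, 42, 59, 68, 29, 4, -15), (250, 115, 152, 181, 25, 4, -16), (260, 85, 113, 135, 20, 4, -16), (270, 69, 89, 106, 16, 4, -15), (280, 69, 90, 107, 11, 5, -16), (290, 70, 91, 106, 6, 5, -16), (300, 55, 53, 53, 11, 4, -36), (310, 57, 55, 56, 12, 4, -45), (320, 57, 54, 53, 11, 4, -52), (330, 56, 55, 55, 11, 3, -60), (340, 15, 15, 15, 12, 3, -68), (350, 12, 13, 16, 12, 3, -73), (360, 20, 16, 15, 12, 3, -79), (370, 15, 14, 12, 10, 3, -81)]
0.69 8297 [ 0.4517 -0.3921  0.0218] [[0.427, -0.425, 0.005], [0.476, -0.374, 0.023]]
0.6 2607 [ 0.4396 -0.0762  0.0205] [[0.429, -0.086, 0.004], [0.454, -0.058, 0.023]]
```

Emit:
send_rows --commands '[[[0, 0, 1, 0, 0, 0], [0, 0, 1, 0, 0, 0], [0, 0, 0, 0, 0, 0], [0, 0, 0, 0, 0, 0], [0, 0, 0, 0, 0, 0], [0, 0, 0, 0, 0, 0]]]' --gripper 0.82

```text
clock: 9.78
eef_pos: [0.5307, -0.2635, 0.0848]
eef_rot: [-0.001, 0.165, 0.986, 0.0]
wrist_force: [0.5, -0.3, 0.4]
finger_gap: 0.818
grasp_force: 0.0
```

Run:
```python
from h import *
o=robot.get_obs();im,d=robot.capture("wrist");T,W=wcloud(d);print(o["eef_pos"],o["finger_gap"])
f=(np.abs(T[...,1])<.07)&(T[...,2]<0.02)&(T[...,2]>-.11)&(np.abs(T[...,0])<.018)&(d>0)
for a in range(-70,71,5):
    s=f&(T[...,1]*1000>a)&(T[...,1]*1000<=a+5)
    if s.sum()>5:print(a,s.sum(),"z",np.percentile(T[s][:,2]*1000,[50,95,99]).round(),"x",np.percentile(T[s][:,0]*1000,[5,95]).round())
cv2.imwrite("pics/w5.png",im)
```

```text
[ 0.53072131 -0.26351235  0.08477401] 0.8176892775504845
-70 375 z [-98. -84. -82.] x [-7. 13.]
-65 1223 z [-94. -84. -79.] x [-7. 13.]
-60 3061 z [-98. -83. -78.] x [-10.  13.]
-55 1702 z [-88. -78. -75.] x [-10.  12.]
-50 1116 z [-84. -46. -41.] x [-5. 12.]
-45 865 z [-80. -44. -39.] x [-4. 14.]
-40 1882 z [-69. -40. -36.] x [-5. 13.]
-35 1817 z [-67. -38. -34.] x [-8. 18.]
-30 826 z [-102.  -94.  -93.] x [16. 18.]
-25 576 z [-105.  -98.  -97.] x [16. 18.]
-20 293 z [-106. -101.  -99.] x [10. 18.]
-15 648 z [-105.  -99.  -98.] x [10. 12.]
-10 674 z [-105.  -99.  -98.] x [10. 12.]
-5 622 z [-105. -100.  -99.] x [10. 12.]
0 621 z [-105. -100.  -99.] x [10. 12.]
5 685 z [-105.  -98.  -98.] x [10. 12.]
10 649 z [-105.  -99.  -98.] x [10. 12.]
15 316 z [-106. -100.  -98.] x [10. 18.]
20 573 z [-105.  -99.  -97.] x [16. 18.]
25 822 z [-102.  -95.  -93.] x [16. 18.]
30 1631 z [-69. -38. -34.] x [-8. 18.]
35 2064 z [-68. -39. -35.] x [-6. 13.]
40 873 z [-79. -44. -39.] x [ 6. 14.]
45 1132 z [-84. -46. -41.] x [-5. 12.]
50 1504 z [-87. -78. -75.] x [-10.  12.]
55 3247 z [-98. -83. -78.] x [-10.  13.]
60 1234 z [-94. -84. -79.] x [-7. 13.]
65 409 z [-97. -83. -81.] x [-7. 13.]
```

View pics/w5.png

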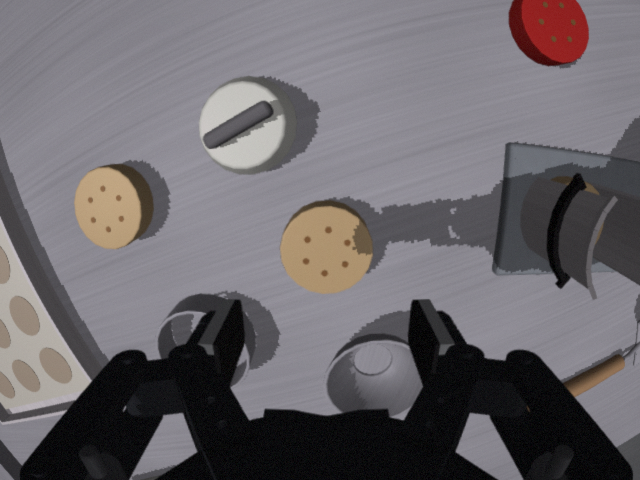

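At 0.82 opening the finger ends lie about 34 mm behind the reported TCP, so the real tips are about 26 mm higher than stated. I allow for that. The round at image (326,247) is untouched.

Emit:
send_rows --commands '[[[0, 0, -0.7, 0, 0, 0], [0, 0, -0.9, 0, 0, 0], [0, 0, -0.7, 0, 0, 0], [0, 0, -0.4, 0, 0, 0], [0, 0, -0.1, 0, 0, 0], [0, 0, 0, 0, 0, 0]]]' --gripper 1

```text
clock: 10.33
eef_pos: [0.5301, -0.2633, -0.0282]
eef_rot: [-0.002, 0.165, 0.986, 0.0]
wrist_force: [0.5, -0.0, 0.7]
finger_gap: 1.001
grasp_force: 0.0
```

Emit:
send_rows --commands '[[[0, 0, 0, 0, 0, 0], [0, 0, 0, 0, 0, 0], [0, 0, 0, 0, 0, 0], [0, 0, 0, 0, 0, 0], [0, 0, 0, 0, 0, 0]]]' --gripper 0

```text
clock: 10.75
eef_pos: [0.5323, -0.2644, -0.0245]
eef_rot: [0.001, 0.165, 0.986, -0.0]
wrist_force: [-1.2, 0.3, 6.1]
finger_gap: 0.705
grasp_force: 64.7
```

Emit:
send_rows --commands '[[[0, 0, 0.8, 0, 0, 0], [0, 0, 1, 0, 0, -1], [0, 0, 1, 0, 0, -1], [0, 0, 1, 0, 0, -1], [0.072, 0.367, 0.2, 0, 0, -1], [0.072, 0.367, 0, 0, 0, -1], [0.072, 0.367, 0, 0, 0, -1], [0.072, 0.367, 0, 0, 0, -1], [0.072, 0.367, 0, 0, 0, -1], [0.072, 0.367, 0, 0, 0, -1]]]'

```text
clock: 11.58
eef_pos: [0.5491, -0.1751, 0.135]
eef_rot: [0.001, 0.596, 0.803, 0.001]
wrist_force: [0.3, -0.1, -1.1]
finger_gap: 0.698
grasp_force: 65.0
```

Emit:
send_rows --commands '[[[0.072, 0.367, 0, 0, 0, -1], [0.072, 0.367, 0, 0, 0, -1], [0.072, 0.367, 0, 0, 0, -1], [0.072, 0.367, 0, 0, 0, -1], [0.072, 0.367, 0, 0, 0, -1], [0.072, 0.367, 0, 0, 0, -1], [0, 0, 0, 0, 0, 0], [0, 0, 0, 0, 0, 0], [0, 0, 0, 0, 0, 0]]]'

```text
clock: 12.33
eef_pos: [0.566, -0.0886, 0.1344]
eef_rot: [0.0, 0.813, 0.582, 0.0]
wrist_force: [0.3, -0.3, -1.0]
finger_gap: 0.704
grasp_force: 65.0
```

```bash
cat > c.py <<'E'
from h import *
o=robot.get_obs();im,d=robot.capture("wrist");T,W=wcloud(d);cv2.imwrite("pics/w6.png",im);np.savez("w6.npz",T=T,W=W)
print(o["eef_pos"],o["eef_rot"],o["finger_gap"],o["clock"])
for s in robot.silhouettes("disc1","wrist")[:6]:
    q=T[s["pixels"]&(d>0)];print(round(s["score"],2),len(q),np.median(q,0).round(4),np.percentile(q,[2,98],axis=0).round(3).tolist())
q=W[(np.hypot(W[...,0]-.566,W[...,1]+.088)<.055)&(W[...,2]>.092)&(W[...,2]<.106)];print("lip",len(q),q.mean(0) if len(q) else 0,cv2.minEnclosingCircle(q[:,:2].astype(np.float32)) if len(q) else 0)
E
python3 c.py
```

```text
[ 0.56597259 -0.08856333  0.13436396] [3.76610036e-04 8.13112016e-01 5.82107095e-01 1.95737322e-04] 0.7043873178717343 12.3333
0.75 18502 [ 0.0057 -0.0003 -0.0465] [[-0.027, -0.027, -0.048], [0.029, 0.026, -0.031]]
0.72 3379 [ 0.0034 -0.0003  0.1002] [[-0.013, -0.028, 0.099], [0.021, 0.029, 0.102]]
0.61 3956 [-0.0106 -0.1382  0.1122] [[-0.041, -0.169, 0.111], [0.016, -0.113, 0.13]]
0.61 45085 [0.0911 0.0046 0.0155] [[-0.015, -0.056, -0.022], [0.143, 0.115, 0.123]]
lip 1092 [ 0.57735376 -0.05643356  0.09797081] ((0.5753690600395203, -0.06188342720270157), 0.02943204902112484)
```

Run:
```python
import numpy as np,cv2
from scipy.optimize import least_squares as L
z=np.load("w6.npz");T=z["T"]
# lip in tool frame: world z .097-.101 -> tool z .1344-z
m=(T[...,2]>.033)&(T[...,2]<.039)&(np.hypot(T[...,0],T[...,1])<.05);q=T[m]*1000;a=np.degrees(np.arctan2(q[:,1],q[:,0]));r=np.hypot(q[:,0],q[:,1])
for b in range(-180,180,15):
    s=(a>b)&(a<=b+15)
    if s.sum()>3:print("lip",b,s.sum(),np.percentile(r[s],[3,97]).round(1))
m=(T[...,2]>-.049)&(T[...,2]<-.0455)&(np.hypot(T[...,0],T[...,1])<.04);q=T[m]*1000;a=np.degrees(np.arctan2(q[:,1],q[:,0]));r=np.hypot(q[:,0],q[:,1]);e=[]
for b in range(-180,180,15):
    s=(a>b)&(a<=b+15)
    if s.sum()>3:print("disc",b,s.sum(),np.percentile(r[s],97).round(1))
```

```text
lip -60 13 [36.5 40.9]
lip -45 145 [36.8 41.5]
lip -30 144 [37.  41.6]
lip -15 141 [36.8 41.4]
lip 0 141 [36.9 41.5]
lip 15 145 [36.6 41.5]
lip 30 148 [36.3 41.3]
lip 45 23 [36.2 41. ]
disc -180 552 30.7
disc -165 577 30.6
disc -150 582 30.3
disc -135 590 30.4
disc -120 642 30.6
disc -105 689 30.7
disc -90 703 30.6
disc -75 818 36.6
disc -60 752 29.8
disc -45 768 29.7
disc -30 797 29.5
disc -15 764 29.3
disc 0 820 29.2
disc 15 785 29.2
disc 30 743 29.3
disc 45 723 29.1
disc 60 769 36.0
disc 75 698 30.2
disc 90 633 29.9
disc 105 603 30.1
disc 120 586 29.6
disc 135 552 29.8
disc 150 568 30.2
disc 165 571 30.5
```

The held round is centred to within 0.7 mm and the tube to within 0.5 mm, so I lower it straight in and release.

Emit:
send_rows --commands '[[[0, 0, -0.5, 0, 0, 0], [0, 0, -0.5, 0, 0, 0], [0, 0, -0.5, 0, 0, 0], [0, 0, -0.5, 0, 0, 0], [0, 0, -0.5, 0, 0, 0], [0, 0, -0.3, 0, 0, 0], [0, 0, -0.2, 0, 0, 0], [0, 0, -0.05, 0, 0, 0], [0, 0, 0, 0, 0, 0]]]'

```text
clock: 13.18
eef_pos: [0.5659, -0.0884, 0.0118]
eef_rot: [-0.0, 0.814, 0.581, -0.0]
wrist_force: [-0.0, -0.9, -0.2]
finger_gap: 0.703
grasp_force: 67.9
```

Emit:
send_rows --commands '[[[0, 0, -0.04, 0, 0, 0], [0, 0, 0, 0, 0, 0], [0, 0, 0, 0, 0, 0], [0, 0, 0, 0, 0, 0], [0, 0, 0.4, 0, 0, 0], [0, 0, 0.6, 0, 0, 0], [0, 0, 0.7, 0, 0, 0], [0, 0, 0.7, 0, 0, 0], [0, 0, 0.7, 0, 0, 0], [0, 0, 0, 0, 0, 0]]]' --gripper 0.9

```text
clock: 14.02
eef_pos: [0.5687, -0.0889, 0.1395]
eef_rot: [0.003, 0.814, 0.581, 0.003]
wrist_force: [0.7, -0.3, 0.6]
finger_gap: 0.899
grasp_force: 0.0
```

Run:
```python
from h import *
o=robot.get_obs();im,d=robot.capture("wrist");T,W=wcloud(d);print(o["eef_pos"],o["clock"])
q=W[np.hypot(W[...,0]-.566,W[...,1]+.088)<.026];q=q[q[:,2]<.09];print(len(q),np.median(q,0),np.percentile(q[:,2],[3,97]))
A=np.c_[q[:,:2]-q[:,:2].mean(0),np.ones(len(q))];print("tilt deg",np.degrees(np.linalg.lstsq(A,q[:,2],rcond=None)[0][:2]))
```

```text
[ 0.56867143 -0.08889524  0.13954173] 14.0167
4058 [ 0.56614829 -0.08734506  0.05382194] [0.05257671 0.0550886 ]
tilt deg [-0.22761935  0.02244557]
```

Second round is in and lies flat, with its top at about z = 55 mm. Next is the other pale round at (0.530,0.262).

Emit:
send_rows --commands '[[[0, 0, 1, 0, 0, 0], [-0.091, 0.875, 0, 0, 0, 1], [-0.091, 0.875, 0, 0, 0, 1], [-0.091, 0.875, 0, 0, 0, 1], [-0.091, 0.875, 0, 0, 0, 1], [-0.091, 0.875, 0, 0, 0, 1], [-0.091, 0.875, 0, 0, 0, 1], [-0.091, 0.875, 0, 0, 0, 1], [-0.091, 0.875, 0, 0, 0, 1], [-0.091, 0.875, 0, 0, 0, 1]]]' --gripper 1

```text
clock: 14.9
eef_pos: [0.5322, 0.2289, 0.1734]
eef_rot: [-0.0, 0.459, 0.889, -0.0]
wrist_force: [1.1, 0.3, 0.1]
finger_gap: 0.998
grasp_force: 0.0
```

Emit:
send_rows --commands '[[[-0.091, 0.875, 0, 0, 0, 1], [0, 0, -0.5, 0, 0, 0], [0, 0, -0.5, 0, 0, 0], [0, 0, 0, 0, 0, 0], [0, 0, 0, 0, 0, 0]]]'

```text
clock: 15.32
eef_pos: [0.5287, 0.2616, 0.133]
eef_rot: [-0.001, 0.414, 0.91, -0.001]
wrist_force: [0.1, -0.4, 1.1]
finger_gap: 1.001
grasp_force: 0.0
```

Run:
```python
from h import *
o=robot.get_obs();im,d=robot.capture("wrist");T,W=wcloud(d);print(o["eef_pos"],o["eef_rot"],o["clock"])
m=(np.hypot(W[...,0]-.53,W[...,1]-.262)<.05)&(W[...,2]>.017)&(W[...,2]<.028)
print(m.sum(),cv2.minEnclosingCircle(W[m][:,:2].astype(np.float32)),im[m].mean(0))
cv2.imwrite("pics/w7.png",im)
```

```text
[0.52865186 0.2615582  0.13303288] [-0.00091328  0.4143863   0.91009958 -0.00138199] 15.3167
4717 ((0.5315987467765808, 0.2639968693256378), 0.03140011057257652) [109.01377994 142.41276235 168.16620734]
```

View pics/w7.png

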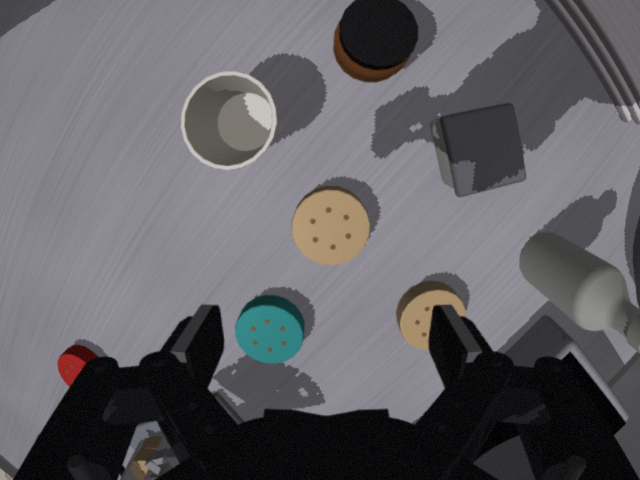

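The pale round is at (331,226), between the cup, the turquoise look-alike at (270,330) and the other pale one at (432,317). Now I descend and grip it.

Emit:
send_rows --commands '[[[0.025, 0.025, -0.9, 0, 0, 0], [0, 0, -0.9, 0, 0, 0], [0, 0, -0.9, 0, 0, 0], [0, 0, -0.8, 0, 0, 0], [0, 0, -0.4, 0, 0, 0], [0, 0, -0.11, 0, 0, 0], [0, 0, 0, 0, 0, 0]]]'

```text
clock: 15.95
eef_pos: [0.5309, 0.2627, -0.0263]
eef_rot: [-0.0, 0.415, 0.91, -0.0]
wrist_force: [0.5, 0.1, 0.2]
finger_gap: 0.999
grasp_force: 0.0
```

Emit:
send_rows --commands '[[[0, 0, 0, 0, 0, 0], [0, 0, 0, 0, 0, 0], [0, 0, 0, 0, 0, 0], [0, 0, 0, 0, 0, 0], [0, 0, 0, 0, 0, 0]]]' --gripper 0

```text
clock: 16.37
eef_pos: [0.532, 0.2637, -0.0238]
eef_rot: [0.001, 0.414, 0.91, 0.001]
wrist_force: [-1.5, -0.8, 8.3]
finger_gap: 0.699
grasp_force: 63.4
```

Emit:
send_rows --commands '[[[0, 0, 0.8, 0, 0, 0], [0, 0, 1, 0, 0, 0], [0, 0, 1, 0, 0, 0], [0, 0, 1, 0, 0, 0], [0, 0, 1, 0, 0, 0], [0.088, -0.877, 0.2, 0, 0, -1], [0.088, -0.877, 0, 0, 0, -1], [0.088, -0.877, 0, 0, 0, -1], [0.088, -0.877, 0, 0, 0, -1], [0.088, -0.877, 0, 0, 0, -1]]]'

```text
clock: 17.2
eef_pos: [0.5484, 0.0864, 0.1756]
eef_rot: [0.001, 0.638, 0.77, 0.001]
wrist_force: [0.4, -0.7, -1.5]
finger_gap: 0.701
grasp_force: 65.3
```

Emit:
send_rows --commands '[[[0.088, -0.877, 0, 0, 0, -1], [0.088, -0.877, 0, 0, 0, -1], [0.088, -0.877, 0, 0, 0, -1], [0.089, -0.877, 0, 0, 0, -1], [0.09, -0.878, 0, 0, 0, -1], [0, 0, -0.5, 0, 0, 0], [0, 0, -0.5, 0, 0, 0], [0, 0, 0, 0, 0, 0], [0, 0, 0, 0, 0, 0], [0, 0, 0, 0, 0, 0]]]'

```text
clock: 18.03
eef_pos: [0.5666, -0.0874, 0.1353]
eef_rot: [0.0, 0.814, 0.581, 0.001]
wrist_force: [-0.1, 0.5, -0.7]
finger_gap: 0.702
grasp_force: 65.3
```

```bash
python3 c.py
python3 - <<'E'
import numpy as np
T=np.load("w6.npz")["T"]
for n,a,b,R in(("lip",.032,.039,.05),("disc",-.05,-.0455,.034)):
    m=(T[...,2]>a)&(T[...,2]<b)&(np.hypot(T[...,0],T[...,1])<R);q=T[m]*1000;t=np.degrees(np.arctan2(q[:,1],q[:,0]));r=np.hypot(q[:,0],q[:,1])
    print(n,[(c,np.percentile(r[(t>c)&(t<=c+15)],97).round(1)) for c in range(-180,180,30) if ((t>c)&(t<=c+15)).sum()>3])
E
```

```text
[ 0.56656476 -0.08737033  0.13531001] [3.88613760e-04 8.13649680e-01 5.81354853e-01 7.63495977e-04] 0.7020906155667614 18.0333
0.77 18554 [ 0.0073 -0.0003 -0.0457] [[-0.025, -0.027, -0.047], [0.031, 0.026, -0.03]]
0.7 3976 [-0.0121 -0.1387  0.1131] [[-0.042, -0.17, 0.111], [0.014, -0.114, 0.133]]
0.57 3065 [ 0.0091 -0.0003  0.0792] [[-0.006, -0.029, 0.078], [0.024, 0.028, 0.081]]
lip 1086 [ 0.57739016 -0.05590481  0.09819847] ((0.5755219459533691, -0.06180644780397415), 0.029339715838432312)
lip [(-60, np.float64(40.3)), (-30, np.float64(40.6)), (0, np.float64(40.1)), (30, np.float64(40.1))]
disc [(-180, np.float64(28.2)), (-150, np.float64(28.8)), (-120, np.float64(30.5)), (-90, np.float64(31.1)), (-60, np.float64(30.5)), (-30, np.float64(30.8)), (0, np.float64(30.8)), (30, np.float64(30.0)), (60, np.float64(33.1)), (90, np.float64(30.1)), (120, np.float64(27.8)), (150, np.float64(28.2))]
```

The round sits about 2.3 mm off toward own +x, so I shift by that and lower it.

Emit:
send_rows --commands '[[[-0.018, -0.052, -0.3, 0, 0, 0], [0, 0, -0.5, 0, 0, 0], [0, 0, -0.4, 0, 0, 0], [0, 0, -0.4, 0, 0, 0], [0, 0, -0.4, 0, 0, 0], [0, 0, -0.3, 0, 0, 0], [0, 0, -0.17, 0, 0, 0], [0, 0, 0, 0, 0, 0]]]'

```text
clock: 18.8
eef_pos: [0.565, -0.0893, 0.0345]
eef_rot: [-0.0, 0.814, 0.581, -0.0]
wrist_force: [-0.2, 0.9, -0.1]
finger_gap: 0.705
grasp_force: 65.3
```

Nothing touched on the way down, so I release and rise.

Emit:
send_rows --commands '[[[0, 0, 0, 0, 0, 0], [0, 0, 0, 0, 0, 0], [0, 0, 0, 0, 0, 0], [0, 0, 0, 0, 0, 0], [0, 0, 0.5, 0, 0, 0], [0, 0, 0.8, 0, 0, 0], [0, 0, 1, 0, 0, 0], [0, 0, 1, 0, 0, 0], [0, 0, 1, 0, 0, 0]]]' --gripper 0.9

```text
clock: 19.55
eef_pos: [0.5648, -0.0899, 0.2093]
eef_rot: [0.0, 0.814, 0.581, -0.0]
wrist_force: [0.6, 0.0, -0.4]
finger_gap: 0.901
grasp_force: 0.0
```

Emit:
send_rows --commands '[[[-0.6, -0.6, 0, 0, 0, 0], [-0.6, -0.6, 0, 0, 0, 0], [-0.6, -0.6, 0, 0, 0, 0], [-0.3, -0.6, 0, 0, 0, 0], [0, -0.8, 0, 0, 0, 0], [0, -0.8, 0, 0, 0, 0], [0, 0, 0, 0, 0, 0], [0, 0, 0, 0, 0, 0]]]'

```text
clock: 20.22
eef_pos: [0.4806, -0.2518, 0.2075]
eef_rot: [0.001, 0.815, 0.579, -0.0]
wrist_force: [-0.2, 0.9, 0.1]
finger_gap: 0.899
grasp_force: 0.0
```

Run:
```python
from h import *
print(robot.get_obs()["eef_pos"])
im,d=robot.capture("top");P=cloud("top",d);i2,d2=robot.capture("side");S=cloud("side",d2)
q=P[(np.hypot(P[...,0]-.566,P[...,1]+.088)<.026)&(P[...,2]<.095)];print("stack",len(q),np.median(q,0),np.percentile(q[:,2],[3,97]))
for u in(328,331,334,337,340):
    z=[v for v in range(298,316) if i2[v,u].mean()<30];print(u,z[:1],(S[z[0],u]*1000).round() if z else 0)
q=P[(np.hypot(P[...,0]-.5498,P[...,1]-.018)<.03)&(P[...,2]>.14)];print("knob",cv2.minEnclosingCircle(q[:,:2].astype(np.float32)) if len(q) else 0,np.median(q[:,2]) if len(q) else 0)
a=cv2.resize(im[180:360,110:530],(560,240));b=cv2.resize(i2[200:320,270:390],(240,240));cv2.imwrite("pics/end.png",np.hstack([a,b]))
```

```text
[ 0.48055869 -0.2517903   0.20745623]
stack 429 [ 0.5656027  -0.08824836  0.07727026] [0.07305753 0.08159399]
328 [307] [ 544. -118.   65.]
331 [308] [ 548. -125.   67.]
334 [308] [ 555. -127.   65.]
337 [307] [ 561. -129.   68.]
340 [306] [ 569. -129.   67.]
knob ((0.5494189858436584, 0.015726078301668167), 0.015315240249037743) 0.15505525566598033
```

View pics/end.png

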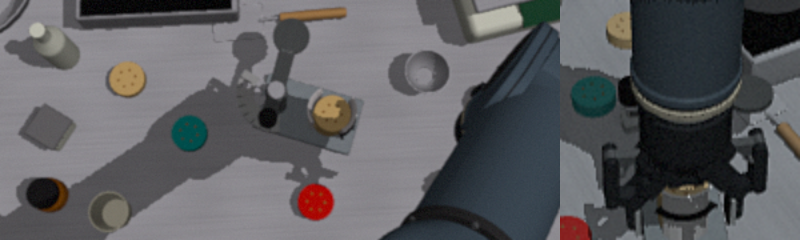

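The top view shows the keeper open and three rounds in the tube, with the round at (126,78) still on the counter and nothing else moved. I check that the top round is flat, then hand in.

Run:
```python
from h import *
im,d=robot.capture("top");P=cloud("top",d)
q=P[(np.hypot(P[...,0]-.566,P[...,1]+.088)<.026)&(P[...,2]<.095)]
A=np.c_[q[:,:2]-q[:,:2].mean(0),np.ones(len(q))];s,res,*_=np.linalg.lstsq(A,q[:,2],rcond=None);e=q[:,2]-A@s
tilt=np.degrees(s[:2]);print("tilt",tilt,"z",s[2],"std",e.std())
if np.hypot(*tilt)<3: print(robot.hand_in())
```

```text
tilt [0.20459591 0.10825338] z 0.07754035055270724 std 0.0024117345877792138
the job is handed in; nothing more can be done
None
```

The job is handed in: the keeper is open with its plunger down over the open hole, and three rounds lie flat in the tube with their top at about 78 mm against the fill mark's 67 mm. One early grasp closed in the air just above a round without moving it.

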